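# Pop the coin till's tray and click it home

### The arm

A 7-joint arm with a two-finger parallel gripper is mounted at the origin on the work surface. World frame = base frame: x ahead of the robot, y to its left, z up, the work surface at z = 0. Lengths are in m, angles in rad, forces in N, time in s.
With the tool pointing down it reaches from about 0.4 to 0.875 m from the base axis. Payload 6.5 kg.
Tool frame: the origin (TCP) lies at the centre of the arm's flange, where the gripper is bolted on; the fingertips stand 173 mm ahead of it and the grasp point (between the pads) lies 155 mm ahead of it (grip_point_offset is the distance from the TCP to the grasp point, in m); z points along the fingers, y is the line along which they close (so a half turn about z gives the same grasp; the last joint's range is limited). The gripper opens to 85 mm and grips with 20 to 120 N. Pads are 22 mm wide; open, the fingers measure 114 mm over their backs; the gripper's body (76 mm by 85 mm) begins 54 mm behind the grasp point. The pads swing forward as they close: fully open they stand 13 mm farther back than shut.
Start: joints at [1.124, 0.536, -0.004, 1.538, 0.003, 1.067, -0.071], TCP at [0.242, -0.603, 0.405] pointing down, gripper open.
Joint ranges: [-2.7, 2.7], [-0.37, 2.16], [-1.27, 1.26], [0.24, 2.4], [-1.31, 4.45], [0.19, 1.91], [-2.76, 2.76]. Speed limits (rad/s): [2.39, 2.39, 3.14, 3.14, 3.14, 3.14, 3.14].

### API

Orientations are given as a unit quaternion [x, y, z, w].
In Python, from bench import * gives the robot as it stands.
- The arm moves only by the tool arm_command, never from a script. Its argument "deltas" is a list of rows, each an object of numbers: "gripper": the finger opening in m, from 0 to 0.0854; "dx", "dy", "dz": the shift along the tool's x, y, z in m; "turn": the turn about the tool's z in rad. In form: [{"gripper": .., "dx": .., "dy": .., "dz": .., "turn": ..}, ...]. A call has 1 to 10 rows; each row shifts and turns the commanded pose from where the row before left it, along the tool's axes as they then stand; what a row does not reach is not made up. A row lasts 1/8 s, in which the tool goes at most 62.5 mm and 10.7 degrees, less where a joint would pass 70% of its speed; a pose out of reach is approached as far as the arm can. A call is refused whole if a number of a shift passes 0.0625 or a number of a turn 0.188, either way. A call with a gripper value outside its range is refused whole. The fingers move at their own pace and stop on an object; "force" is the grip in N (left out, the last holds). Time passes only in rows, so rows that do not move let the fingers close. It gives the time, the measured TCP pose, the force, the opening and the grip force at its end, in the units of the state.
- get_obs(): the state, without advancing time (a new reading comes with each control period).
- get_image(name): name is "scene" or "top" or "wrist"; returns a dict with "image" (480x640x3 uint8, blue, green, red), "fov_y" (degrees; the focal length in pixels is half the picture's height over the tangent of half this angle, whatever the lens; pixels are square), "cx", "cy" (the principal point, pixels), "xyz" and "rotation" of the camera in the world. Camera axes: x right, y down, z forward; pixel columns grow to the right and rows downward; lengths in m; the calibration is good to about 2 mm. A picture is of the moment at which its call begins. There is no depth.
- sign_off(): hands the job in; it is judged then, once.
Trained networks look in the newest picture that a camera, given by its name, has taken for a name from the list of things; names that differ only in an ending like _2 or _b are one class to them, and where a whole thing is asked for, a point or a joint stands for the part that bears it (a point fixed in the world has none). Each returns a list of dicts, best first, with "score" (0 to 1); they miss things now and then, are a little off and sometimes report something else, mostly with a low value. They report only what shows in the picture. A call takes as long as a camera call.
- look_for(camera, query): "point" ([column, row] in pixels, amid what is visible of it).
- regions_of(camera, query): "mask" (480x640 bool, what is visible of it) and "point" ([column, row] in pixels, amid what is visible of it).
The state is a dict: "time": time; "joint_positions": joint angles; "qd": joint speeds; "tau": joint torques, N m; "position": TCP position; "ee_rot": TCP orientation; "wrist_force": force on the tool from outside, world axes, zero at the start; "moment": the same for the moment, N m; "width": finger opening in m; "finger_force": force on a finger pad.
Only numpy, scipy, OpenCV 4.12 (cv2) and the standard library are available. Lean on these libraries where they do the work, as an engineer would, in place of code of your own. Each camera call takes 0.05 s, during which the arm holds its last target. There are 200 camera calls.

### The job

Check the float in the coin till on the wool-shop counter: press its red release button so that the red-fronted tray pops right out, then push that tray fully home until it clicks and stays shut. Leave the blue-fronted notions box next to it closed.

Things in the scene. Friction and masses are not known exactly. Their poses are not given: they have to be found in the camera images.
- till_release (a point): Centre of the top of the red round button (34 mm across) on the coin till, a fixed grey box 200 mm deep, 130 wide, 65 high. The point is 80 mm above the counter, 15 above the box's top, 83 behind the shut tray's front face, mid-width. The button goes straight down 8 mm against a spring: 1.4 N starts it, the tray is let go by 5 mm (3.5 N), 4.5 N reaches its stop. x points to the till's back, z up
- till_front (a point): Centre of the flat outer face of the till tray's red front panel (130 mm wide, 12 thick, from 6 to 62 mm above the counter; this point is 35 mm above it). It moves with the tray. Axes: x points into the till (level, the way to push it home), y along the panel, z up
- till_tray (a joint): How far the till's tray is out, in m: about 0 latched, leaving a 6 mm gap between panel and box; 0.060 popped fully out towards its front (against till_front's x) by a spring of 4 to 2.5 N. To latch, push it past 0 to between -0.002 and its stop at -0.0055, with about 7 N, and let it come back to 0; unlatched, it springs out again
- notions_tray (a joint): How far the tray of the notions box is out, in m: 0 shut. This box is just like the till but with a blue front, blue button and blue band on top; it stands beside the till, left or right of it, turned by its own angle. It is to stay shut

How it is judged:
By the outcome, as a careful person would: the job done as asked, in the order asked, and still so for the second after the job is handed in, with the robot touching nothing.
It also fails if it takes over 38 s, if anything falls off the work surface, if the arm or the gripper's body presses on something with over 40 N, if the wrist force passes 120 N, or if a joint passes its speed limit or range.

## Working session

There is one attempt and no reset: what is moved stays moved. The work goes in short steps, Python scripts to look and compute and a tool call to move; the robot and the scene stay as the last step left them, time stands still between calls to the robot, and variables do not carry over. Pictures are saved under pics/ and viewed, at most 10 in all, crops included, and the job is handed in when it is done.

Besides the shell and the picture viewer there is one more tool, called after "Emit:" as a command line: name --argument value ..., lists and objects as JSON in quotes. arm_command: Moves the arm, as the interface text tells. Its arguments: {"type":"object","properties":{"deltas":{"type":"array"},"force":{"type":"number"}},"required":["deltas"]}

```bash
mkdir -p pics; cat > h.py <<'E'
from bench import *
import numpy as np, cv2
from scipy.spatial.transform import Rotation as R
def rot(r):
    r=np.array(r,float); return r if r.shape==(3,3) else R.from_quat(r).as_matrix()
def ray(im,p):
    f=240/np.tan(np.radians(im["fov_y"])/2)
    return rot(im["rotation"])@np.array([(p[0]-im["cx"])/f,(p[1]-im["cy"])/f,1])
def atz(im,p,z):
    d=ray(im,p); c=np.array(im["xyz"]); return c+d*(z-c[2])/d[2]
def proj(im,P):
    f=240/np.tan(np.radians(im["fov_y"])/2)
    q=rot(im["rotation"]).T@(np.array(P)-im["xyz"]); return np.array([im["cx"]+f*q[0]/q[2],im["cy"]+f*q[1]/q[2]])
E
python3 - <<'E'
from h import *
o=get_obs();print(o["position"],o["ee_rot"],o["time"])
out=[]
for n in ("top","scene"):
    im=get_image(n);cv2.imwrite(f"pics/{n}0.png",im["image"]);print(n,im["xyz"],im["fov_y"],im["rotation"])
    for q,z in(("till_release",.08),("till_front",.035),("notions_tray",.035)):
        for d in look_for(n,q)[:3]: print(q,d,atz(im,d["point"],z))
E
```

```text
[ 0.2414349  -0.60314041  0.40379225] [ 9.81925948e-01  1.89263439e-01 -2.31457821e-04 -8.53822713e-04] 0.0
top [ 0.536935   -0.01293277  0.84520033] 45.24015928388705 [ 0.71100187 -0.70122154  0.03763248 -0.03672177]
till_release {'point': [442.4, 255.5], 'score': 0.73} [ 0.59870413 -0.18109016  0.08      ]
till_front {'point': [447.7, 309.7], 'score': 0.87} [ 0.52650026 -0.19769025  0.035     ]
notions_tray {'point': [153.6, 307.9], 'score': 0.8} [0.52336296 0.2130385  0.035     ]
scene [1.24314454 0.26209893 0.6139178 ] 45.22511153708086 [ 0.5006018   0.7456803  -0.36806619 -0.24059511]
till_release {'point': [209.2, 202.1], 'score': 0.81} [ 0.60680021 -0.17733999  0.08      ]
till_front {'point': [231.8, 180.1], 'score': 0.55} [ 0.47670414 -0.21117769  0.035     ]
notions_tray {'point': [456.3, 237.3], 'score': 0.79} [0.49151678 0.20256037 0.035     ]
```

View pics/top0.png

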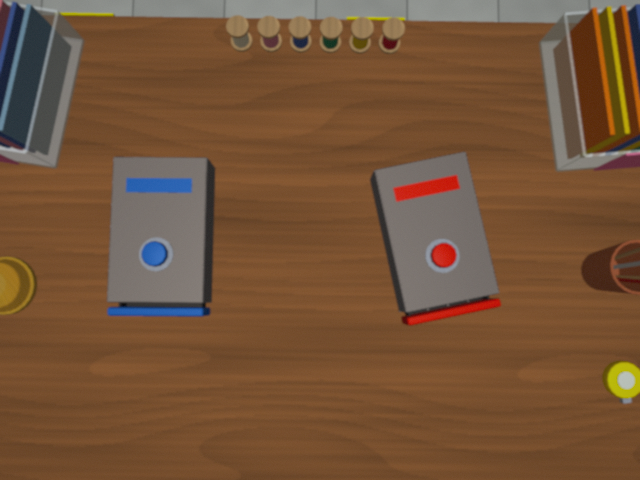

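View pics/scene0.png

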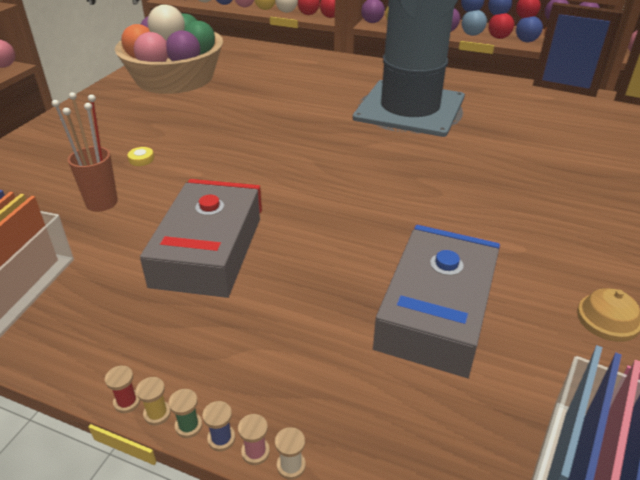

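The top view shows the red till on the right (button at 443,255, front panel from 405,320 to 500,303) and the blue box on the left (button at 154,254). The scene view agrees.

```bash
cat >> h.py <<'E'
def reds(im,amin=60):
    hsv=cv2.cvtColor(im["image"],cv2.COLOR_BGR2HSV)
    m=(((hsv[...,0]<6)|(hsv[...,0]>174))&(hsv[...,1]>200)&(hsv[...,2]>110)).astype(np.uint8)
    n,l,s,c=cv2.connectedComponentsWithStats(m); return [(s[i,4],c[i],l==i) for i in range(1,n) if s[i,4]>amin]
def totool(o,v): return rot(o["ee_rot"]).T@np.array(v)
E
python3 - <<'E'
from h import *
o=get_obs()
for n in("top","scene"):
    im=get_image(n)
    for a,c,m in reds(im):
        ys,xs=np.nonzero(m);print(n,a,c.round(1),atz(im,c,.08).round(4),atz(im,c,.065).round(4),atz(im,c,.062).round(4), cv2.minAreaRect(np.c_[xs,ys].astype(np.float32)))
        if n=="top":
            b=cv2.boxPoints(cv2.minAreaRect(np.c_[xs,ys].astype(np.float32)));W=np.array([atz(im,p,.0635)[:2] for p in b]);e=[W[1]-W[0],W[2]-W[1]];e=max(e,key=np.linalg.norm);print("len",np.linalg.norm(e),"ang",np.degrees(np.arctan2(e[1],e[0])))
x=rot(o["ee_rot"])[:,0];print(np.degrees(np.arctan2(x[1],x[0])))
E
```

```text
top 770 [426.4 187.8] [ 0.69   -0.1603  0.08  ] [ 0.6931 -0.1632  0.065 ] [ 0.6937 -0.1638  0.062 ] ((426.24591064453125, 187.81333923339844), (12.290968894958496, 62.94668197631836), 78.43986511230469)
len 0.08729355337897282 ang -77.49695414700739
top 405 [443.3 254.8] [ 0.5996 -0.1822  0.08  ] [ 0.6008 -0.1856  0.065 ] [ 0.6011 -0.1862  0.062 ] ((443.50006103515625, 255.00003051757812), (21.92030906677246, 21.920310974121094), 45.0)
len 0.0302823549617483 ang -44.7180573404036
top 794 [453.2 311.3] [ 0.5251 -0.1946  0.08  ] [ 0.5248 -0.1982  0.065 ] [ 0.5248 -0.1989  0.062 ] ((453.1555480957031, 311.3760986328125), (8.566959381103516, 94.71085357666016), 78.02386474609375)
len 0.1283846402117169 ang -77.38154745450673
21.820214401717607
```

Emit:
arm_command --deltas '[{"turn": 0.16, "gripper": 0}, {"dx": 0.045, "dy": -0.034}, {"dx": 0.045, "dy": -0.034}, {"dx": 0.045, "dy": -0.034}, {"dx": 0.045, "dy": -0.034}, {"dx": 0.045, "dy": -0.034}, {"dx": 0.045, "dy": -0.034}, {"dx": 0.045, "dy": -0.034}, {"dx": 0.045, "dy": -0.034}, {"dx": 0.045, "dy": -0.034}]'

```text
validation failed for argument at $.de...
```

Emit:
arm_command --deltas '[{"dx": 0.036, "dy": -0.026}, {}, {}]'

```text
validation failed for argument at $.de...
```

```bash
python3 - <<'E'
from h import *
o=get_obs();P=np.array(o["position"]);x=rot(o["ee_rot"])[:,0];print(o["time"],P,np.degrees(np.arctan2(x[1],x[0])),o["width"],o["wrist_force"],rot(o["ee_rot"])[:,2])
im=get_image("wrist");cv2.imwrite("pics/w1.png",im["image"]);print(im["xyz"])
for a,c,m in reds(im): print(a,c,atz(im,c,.08))
for z in (0.23,.08): print(proj(im,P+rot(o["ee_rot"])[:,2]*(P[2]-z)))
print(totool(o,np.array([.5993,-.1823,P[2]])-P))
E
```

```text
0.5 [ 0.24154725 -0.60341387  0.40463816] 21.816942651613 0.0853309847286454 [-0.03954371  0.93005559 -0.18384355] [-1.09299608e-04  1.18400035e-04 -9.99999987e-01]
[ 0.31801012 -0.57196433  0.37251584]
[320.70311339 324.87154396]
[319.89030287 224.33782263]
[ 4.88632812e-01 -2.57995914e-01  1.07576617e-05]
```

View pics/w1.png

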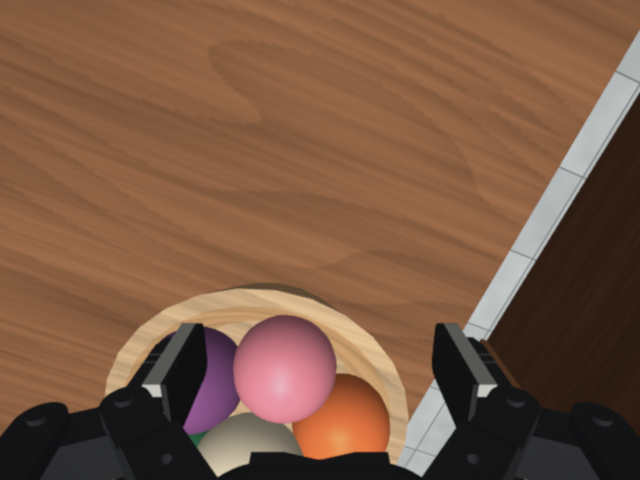

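The wrist view shows the wool basket under the open fingers. The arm hasn't moved because the rows were refused, probably for missing keys. I'll give every key this time.

Emit:
arm_command --deltas '[{"gripper": 0, "dx": 0, "dy": 0, "dz": 0, "turn": 0.16}, {"gripper": 0, "dx": 0.045, "dy": -0.034, "dz": 0, "turn": 0}, {"gripper": 0, "dx": 0.045, "dy": -0.034, "dz": 0, "turn": 0}, {"gripper": 0, "dx": 0.045, "dy": -0.034, "dz": 0, "turn": 0}, {"gripper": 0, "dx": 0.045, "dy": -0.034, "dz": 0, "turn": 0}, {"gripper": 0, "dx": 0.045, "dy": -0.034, "dz": 0, "turn": 0}, {"gripper": 0, "dx": 0.045, "dy": -0.034, "dz": 0, "turn": 0}, {"gripper": 0, "dx": 0.045, "dy": -0.034, "dz": 0, "turn": 0}, {"gripper": 0, "dx": 0.045, "dy": -0.034, "dz": 0, "turn": 0}, {"gripper": 0, "dx": 0.045, "dy": -0.034, "dz": 0, "turn": 0}]'

```text
time: 1.8
position: [0.5707, -0.2148, 0.4049]
ee_rot: [0.994, 0.11, 0.0, 0.0]
wrist_force: [-0.0, -1.2, 0.2]
width: 0.0002
finger_force: 0.0
```

Emit:
arm_command --deltas '[{"gripper": 0, "dx": 0.035, "dy": -0.026, "dz": 0.03, "turn": 0}, {"gripper": 0, "dx": 0, "dy": 0, "dz": 0, "turn": 0}]'

```text
time: 2.05
position: [0.5994, -0.1783, 0.3723]
ee_rot: [0.994, 0.114, -0.001, -0.002]
wrist_force: [-0.6, 0.4, 0.4]
width: -0.0002
finger_force: 0.0
```

```bash
python3 - <<'E'
from h import *
o=get_obs();P=np.array(o["position"]);x=rot(o["ee_rot"])[:,0];print(o["time"],P,np.degrees(np.arctan2(x[1],x[0])),o["wrist_force"])
im=get_image("wrist")
for a,c,m in reds(im): print(a,c,atz(im,c,.08))
print(totool(o,np.array([.5993,-.1823,P[2]])-P))
E
```

```text
2.05 [ 0.59944427 -0.17833978  0.37227915] 13.054255155577534 [-0.59673887  0.38363848  0.4163187 ]
117 [275.67521368 313.66666667] [ 0.53359206 -0.15901488  0.08      ]
169 [375.13017751 314.73372781] [ 0.54946549 -0.23035691  0.08      ]
153 [382.67320261 323.87581699] [ 0.54340703 -0.23785842  0.08      ]
82 [264.96341463 323.23170732] [ 0.52395008 -0.15281138  0.08      ]
[-1.03504516e-03  3.82526019e-03 -1.36974459e-05]
```

Emit:
arm_command --deltas '[{"gripper": 0, "dx": -0.001, "dy": 0.004, "dz": 0.05, "turn": 0}, {"gripper": 0, "dx": 0, "dy": 0, "dz": 0.05, "turn": 0}, {"gripper": 0, "dx": 0, "dy": 0, "dz": 0.01, "turn": 0}, {"gripper": 0, "dx": 0, "dy": 0, "dz": 0, "turn": 0}]'

```text
time: 2.6
position: [0.5982, -0.1882, 0.2657]
ee_rot: [0.994, 0.11, 0.0, 0.0]
wrist_force: [0.6, 0.8, 1.0]
width: -0.0002
finger_force: 0.0
```

Emit:
arm_command --deltas '[{"gripper": 0, "dx": 0, "dy": 0, "dz": 0.008, "turn": 0}, {"gripper": 0, "dx": 0, "dy": 0, "dz": 0, "turn": 0}]'

```text
time: 2.85
position: [0.5984, -0.1874, 0.2576]
ee_rot: [0.994, 0.11, 0.001, 0.0]
wrist_force: [-0.1, 0.2, -0.1]
width: -0.0001
finger_force: 0.0
```

Emit:
arm_command --deltas '[{"gripper": 0, "dx": 0, "dy": -0.005, "dz": 0.004, "turn": 0}, {"gripper": 0, "dx": 0, "dy": 0, "dz": 0.004, "turn": 0}, {"gripper": 0, "dx": 0, "dy": 0, "dz": 0.003, "turn": 0}, {"gripper": 0, "dx": 0, "dy": 0, "dz": 0, "turn": 0}]'

```text
time: 3.35
position: [0.5974, -0.1821, 0.2459]
ee_rot: [0.994, 0.11, 0.001, -0.0]
wrist_force: [1.1, 0.5, 4.4]
width: -0.0003
finger_force: 2.1
```

Emit:
arm_command --deltas '[{"gripper": 0, "dx": 0, "dy": 0, "dz": 0.001, "turn": 0}, {"gripper": 0, "dx": 0, "dy": 0, "dz": 0, "turn": 0}, {"gripper": 0, "dx": 0, "dy": 0, "dz": -0.03, "turn": 0}, {"gripper": 0, "dx": 0, "dy": 0, "dz": -0.05, "turn": 0}, {"gripper": 0, "dx": 0, "dy": 0, "dz": -0.02, "turn": 0}, {"gripper": 0, "dx": 0, "dy": 0, "dz": 0, "turn": 0}]'

```text
time: 4.1
position: [0.5971, -0.1826, 0.3458]
ee_rot: [0.994, 0.11, 0.001, 0.0]
wrist_force: [0.9, 0.4, 0.3]
width: 0.0
finger_force: 0.0
```

```bash
python3 - <<'E'
from h import *
o=get_obs();print(o["time"],o["position"])
ims=[]
for n in("top","scene"):
    im=get_image(n);ims.append(im["image"])
    for a,c,m in reds(im): print(n,a,c.round(1),atz(im,c,.062).round(4))
cv2.imwrite("pics/s1.png",cv2.resize(np.hstack(ims),(800,300)))
E
```

```text
4.1 [ 0.59710926 -0.18258152  0.34578037]
top 769 [426.4 187.8] [ 0.6937 -0.1639  0.062 ]
top 826 [463.4 355.2] [ 0.4666 -0.2119  0.062 ]
```

View pics/s1.png

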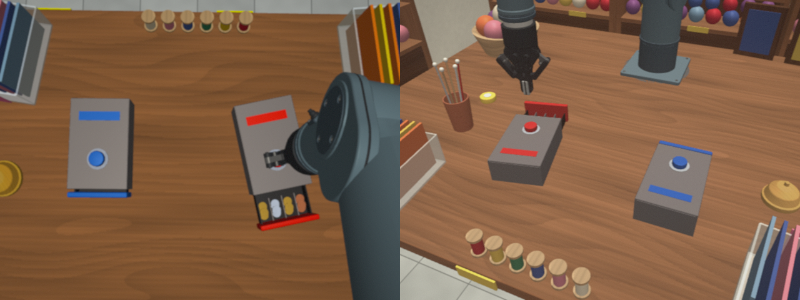

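The tray is out by about 60 mm (panel top at 463,355 in the top view), and the blue box is still shut. Next I'll go round in front of the tray and lower the fingers.

Emit:
arm_command --deltas '[{"gripper": 0, "dx": -0.05, "dy": 0, "dz": 0, "turn": 0}, {"gripper": 0, "dx": -0.05, "dy": 0, "dz": 0, "turn": 0}, {"gripper": 0, "dx": -0.05, "dy": 0, "dz": 0, "turn": 0}, {"gripper": 0, "dx": -0.035, "dy": 0, "dz": 0, "turn": 0}, {"gripper": 0, "dx": 0, "dy": 0, "dz": 0, "turn": 0}, {"gripper": 0, "dx": 0, "dy": 0, "dz": 0.05, "turn": 0}, {"gripper": 0, "dx": 0, "dy": 0, "dz": 0.05, "turn": 0}, {"gripper": 0, "dx": 0, "dy": 0, "dz": 0.045, "turn": 0}, {"gripper": 0, "dx": 0, "dy": 0, "dz": 0, "turn": 0}, {"gripper": 0, "dx": 0, "dy": 0, "dz": 0, "turn": 0}]'

```text
time: 5.45
position: [0.4173, -0.2228, 0.2004]
ee_rot: [0.994, 0.11, 0.0, 0.0]
wrist_force: [-0.0, 0.2, 0.7]
width: 0.0002
finger_force: 0.0
```

```bash
python3 - <<'E'
from h import *
o=get_obs();P=np.array(o["position"]);x=rot(o["ee_rot"])[:,0];print(o["time"],P,np.degrees(np.arctan2(x[1],x[0])),o["wrist_force"])
im=get_image("top")
for a,c,m in reds(im): print(a,c.round(1),atz(im,c,.062).round(4))
u=np.array([np.cos(np.radians(12.6)),np.sin(np.radians(12.6)),0])
B=np.array([.5996,-.1822,P[2]])
for d in (.060,0,-.0055): print(d,totool(o,B-u*(.083+d)-P).round(4))
E
```

```text
5.45 [ 0.4172616  -0.22282272  0.20040938] 12.682762195583459 [-0.00739428  0.22366918  0.68771003]
770 [426.5 187.8] [ 0.6937 -0.1639  0.062 ]
403 [443.3 254.9] [ 0.6011 -0.1862  0.062 ]
811 [463.6 355.2] [ 0.4666 -0.2122  0.062 ]
0.06 [0.0438 0.0002 0.    ]
0 [1.038e-01 3.000e-04 1.000e-04]
-0.0055 [1.093e-01 3.000e-04 1.000e-04]
```

Emit:
arm_command --deltas '[{"gripper": 0, "dx": 0.015, "dy": 0, "dz": 0, "turn": 0}, {"gripper": 0, "dx": 0.01, "dy": 0, "dz": 0, "turn": 0}, {"gripper": 0, "dx": 0.01, "dy": 0, "dz": 0, "turn": 0}, {"gripper": 0, "dx": 0.01, "dy": 0, "dz": 0, "turn": 0}, {"gripper": 0, "dx": 0.01, "dy": 0, "dz": 0, "turn": 0}, {"gripper": 0, "dx": 0.01, "dy": 0, "dz": 0, "turn": 0}, {"gripper": 0, "dx": 0.01, "dy": 0, "dz": 0, "turn": 0}, {"gripper": 0, "dx": 0.01, "dy": 0, "dz": 0, "turn": 0}, {"gripper": 0, "dx": 0, "dy": 0, "dz": 0, "turn": 0}]'

```text
time: 6.62
position: [0.5, -0.2042, 0.1996]
ee_rot: [0.994, 0.11, -0.0, 0.0]
wrist_force: [-2.7, -1.1, 1.4]
width: -0.0001
finger_force: 1.6
```

Emit:
arm_command --deltas '[{"gripper": 0, "dx": 0.005, "dy": 0, "dz": 0, "turn": 0}, {"gripper": 0, "dx": 0.003, "dy": 0, "dz": 0, "turn": 0}, {"gripper": 0, "dx": 0, "dy": 0, "dz": 0, "turn": 0}]'

```text
time: 7.0
position: [0.5072, -0.2026, 0.1995]
ee_rot: [0.994, 0.11, -0.0, 0.0]
wrist_force: [-3.8, -2.1, 0.9]
width: 0.0
finger_force: 2.2
```

Emit:
arm_command --deltas '[{"gripper": 0, "dx": 0.002, "dy": 0, "dz": 0, "turn": 0}, {"gripper": 0, "dx": 0.002, "dy": 0, "dz": 0, "turn": 0}, {"gripper": 0, "dx": 0, "dy": 0, "dz": 0, "turn": 0}]'

```text
time: 7.38
position: [0.5112, -0.2017, 0.1995]
ee_rot: [0.994, 0.11, -0.0, 0.0]
wrist_force: [-4.0, -2.6, -1.8]
width: -0.0004
finger_force: 1.9
```

Emit:
arm_command --deltas '[{"gripper": 0, "dx": 0.002, "dy": 0, "dz": 0, "turn": 0}, {"gripper": 0, "dx": 0, "dy": 0, "dz": 0, "turn": 0}]'

```text
time: 7.62
position: [0.5131, -0.2012, 0.1995]
ee_rot: [0.994, 0.11, -0.0, 0.0]
wrist_force: [-3.6, -2.5, -2.9]
width: 0.0002
finger_force: 1.9
```

Emit:
arm_command --deltas '[{"gripper": 0, "dx": 0.002, "dy": 0, "dz": 0, "turn": 0}, {"gripper": 0, "dx": 0, "dy": 0, "dz": 0, "turn": 0}]'

```text
time: 7.88
position: [0.5148, -0.2009, 0.1996]
ee_rot: [0.994, 0.11, -0.0, 0.0]
wrist_force: [-3.2, -2.6, -0.7]
width: -0.0001
finger_force: 2.3
```

```bash
python3 - <<'E'
from h import *
o=get_obs();print(o["time"],o["position"],o["wrist_force"])
im=get_image("top");cv2.imwrite("pics/t2.png",cv2.resize(im["image"][140:380,320:640],(800,600)))
for a,c,m in reds(im): print(a,c.round(1),atz(im,c,.062).round(4))
E
```

```text
7.875 [ 0.51480047 -0.20090492  0.19955525] [-3.24268397 -2.59534793 -0.70700869]
772 [426.4 187.8] [ 0.6936 -0.1638  0.062 ]
404 [443.3 254.8] [ 0.6011 -0.1863  0.062 ]
318 [425.6 313.1] [ 0.5218 -0.1616  0.062 ]
```

View pics/t2.png

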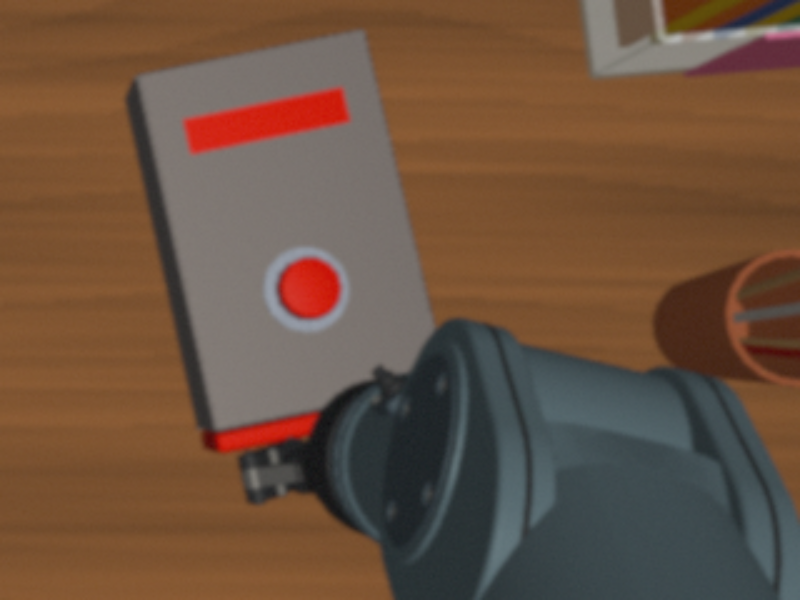

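The crop shows the panel almost against the box, at about 260,430. The force is only 4 N, so I'll keep pushing gently until it reaches the stop.

Emit:
arm_command --deltas '[{"gripper": 0, "dx": 0.0015, "dy": 0, "dz": 0, "turn": 0}, {"gripper": 0, "dx": 0, "dy": 0, "dz": 0, "turn": 0}]'

```text
time: 8.18
position: [0.5152, -0.2008, 0.1995]
ee_rot: [0.994, 0.11, -0.002, -0.0]
wrist_force: [-7.8, -3.5, 2.8]
width: -0.0
finger_force: 4.3
```

Emit:
arm_command --deltas '[{"gripper": 0, "dx": 0.0015, "dy": 0, "dz": 0, "turn": 0}, {"gripper": 0, "dx": 0, "dy": 0, "dz": 0, "turn": 0}]'

```text
time: 8.43
position: [0.5157, -0.2009, 0.1995]
ee_rot: [0.994, 0.11, -0.003, -0.0]
wrist_force: [-12.1, -2.5, 6.9]
width: 0.0002
finger_force: 6.2
```

It's at the stop at 12 N. I'll back off and look.

Emit:
arm_command --deltas '[{"gripper": 0, "dx": -0.004, "dy": 0, "dz": 0, "turn": 0}, {"gripper": 0, "dx": -0.005, "dy": 0, "dz": 0, "turn": 0}, {"gripper": 0, "dx": -0.01, "dy": 0, "dz": 0, "turn": 0}, {"gripper": 0, "dx": -0.04, "dy": 0, "dz": 0, "turn": 0}, {"gripper": 0, "dx": -0.03, "dy": 0, "dz": 0, "turn": 0}, {"gripper": 0, "dx": 0, "dy": 0, "dz": -0.05, "turn": 0}, {"gripper": 0, "dx": 0, "dy": 0, "dz": -0.05, "turn": 0}, {"gripper": 0, "dx": 0, "dy": 0, "dz": 0, "turn": 0}, {"gripper": 0, "dx": 0, "dy": 0, "dz": 0, "turn": 0}]'

```text
time: 9.55
position: [0.4312, -0.2192, 0.2998]
ee_rot: [0.994, 0.111, 0.001, 0.0]
wrist_force: [0.4, 0.7, 0.1]
width: -0.0001
finger_force: 0.0
```

```bash
python3 - <<'E'
from h import *
o=get_obs();print(o["time"],o["position"],o["wrist_force"])
ims=[]
for n in("top","scene"):
    im=get_image(n);ims.append(im["image"])
    for a,c,m in reds(im): print(n,a,c.round(1),atz(im,c,.062).round(4))
cv2.imwrite("pics/s3.png",cv2.resize(np.hstack(ims),(800,300)))
E
```

```text
9.55 [ 0.43122525 -0.21916883  0.29975892] [0.37777491 0.66423259 0.10698683]
top 769 [426.3 187.8] [ 0.6937 -0.1637  0.062 ]
top 406 [443.3 254.9] [ 0.601  -0.1863  0.062 ]
top 794 [453.  311.3] [ 0.5248 -0.1987  0.062 ]
```

View pics/s3.png

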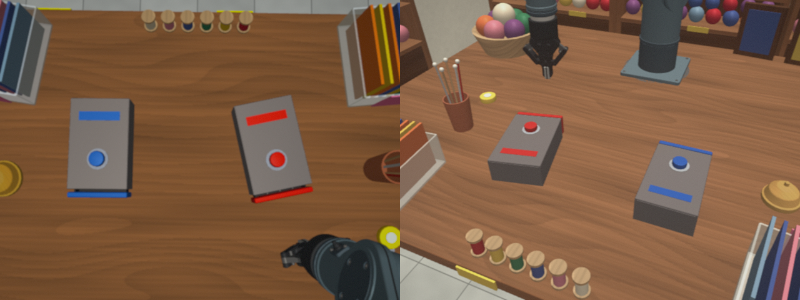

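The red tray is latched: its panel is at 453,311 in the full-size top picture, the same spot as at the start. The blue box is shut and the arm is clear of everything.

```bash
python3 -c "
from bench import *
print(sign_off())"
```

```text
the job is handed in; nothing more can be done
None
```

I pressed the red release and the till tray popped out about 60 mm. I then pushed it home until it latched at its starting position; the blue notions box stayed shut, and the job is handed in at about 9.7 s.

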